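# Load the abrasion tester's sprung spindle

### The arm

A 6-joint arm with a two-finger parallel gripper is mounted at the origin on the work surface. World frame = base frame: x ahead of the robot, y to its left, z up, the work surface at z = 0. Lengths are in m, angles in rad, forces in N, time in s.
With the tool pointing down it reaches from about 0.425 to 0.95 m from the base axis. Payload 3.5 kg.
Tool frame: the origin (TCP) lies midway between the tips of the shut fingers; the grasp point (between the pads) lies 19 mm behind it (ctrl.pinch_z is the distance from the TCP to the grasp point, in m); z points along the fingers, y is the line along which they close (so a half turn about z gives the same grasp; the last joint's range is limited). The gripper opens to 85 mm and grips with 20 to 120 N. Pads are 22 mm wide; open, the fingers measure 114 mm over their backs; the gripper's body (76 mm by 85 mm) begins 54 mm behind the grasp point. The pads swing forward as they close: fully open they stand 13 mm farther back than shut.
Start: joints at [1.126, 0.286, 1.577, -0, 1.279, -0.15], TCP at [0.196, 0.646, 0.231] pointing down, gripper open.
Joint ranges: [-2.77, 2.77], [-0.9, 2.22], [0.21, 2.48], [-1.53, 4.67], [0.24, 2.81], [-2.84, 2.84]. Speed limits (rad/s): [2.79, 2.79, 3.14, 3.14, 3.14, 3.14].

### API

Orientations are given as a unit quaternion [x, y, z, w].
In Python, from plant import get_state, viewer, sign_off, ctrl gives the robot as it stands. The module is installed in compiled form; this text tells all that it offers.
- The arm moves only by the shell command python3 -m handwheel 'ROWS' [FORCE]. ROWS is JSON, a list that holds one entry, the list of rows, each a list of 5 numbers: the finger opening in m, from 0 to 0.0854, then the shift along the tool's x, y, z in m, then the turn about the tool's z in degrees. In form: [[[claw, x, y, z, spin], ...]]. A call has 1 to 12 rows; each row shifts and turns the commanded pose from where the row before left it, along the tool's axes as they then stand; what a row does not reach is not made up. A row lasts 1/12 s, in which the tool goes at most 41.7 mm and 7.16 degrees, less where a joint would pass 70% of its speed; a pose out of reach is approached as far as the arm can. A call is refused whole if a number of a shift passes 0.0417 or a number of a turn 7.16, either way. A call with a gripper value outside its range is refused whole. The fingers move at their own pace and stop on an object; FORCE is the grip in N (left out, the last holds). Time passes only in rows, so rows that do not move let the fingers close. It gives the time, the measured TCP pose, the force, the opening and the grip force at its end, in the units of the state.
- get_state(): the state, without advancing time (a new reading comes with each control period).
- viewer.read_camera(name): name is "side" or "top"; returns the picture (420x560x3 uint8, blue, green, red); there is no depth.
- viewer.camera_params(name): a dict with "fov_y" (degrees; the focal length in pixels is half the picture's height over the tangent of half this angle, whatever the lens; pixels are square), "cx", "cy" (the principal point, pixels), "k1" (the pictures are not rectified: a ray, as slopes to the right and down, at radius r is drawn at 1 + k1 r^2 times it, then the intrinsics apply), "xyz" and "attitude" of the camera in the world. Camera axes: x right, y up, looking along -z (the intrinsics and any distortion apply to the point x, -y, -z); pixel columns grow to the right and rows downward; lengths in m; the calibration is good to about 2 mm. A picture is of the moment at which its call begins. camera_params takes no time and is no camera call.
- sign_off(): hands the job in; it is judged then, once.
Trained networks look in the newest picture that a camera, given by its name, has taken for a name from the list of things; names that differ only in an ending like _2 or _b are one class to them, and where a whole thing is asked for, a point or a joint stands for the part that bears it (a point fixed in the world has none). Each returns a list of dicts, best first, with "confidence" (0 to 1); they miss things now and then, are a little off and sometimes report something else, mostly with a low value. They report only what shows in the picture. A call takes as long as a camera call. They do not tell look-alikes from the thing itself.
- viewer.look_for(camera, name): "extent" ([left, top, width, height] as shares, 0 to 1, of the picture: columns of its width, rows of its height, round what is visible of it).
- viewer.outline_of(camera, name): "mask" (420x560 bool, what is visible of it) and "extent" ([left, top, width, height] as shares, 0 to 1, of the picture: columns of its width, rows of its height, round what is visible of it).
- viewer.pinpoint(camera, name): "xy" ([column, row] as shares, 0 to 1, of the picture: columns of its width, rows of its height: a listed point, or the origin of a listed thing).
The state is a dict: "time": time; "qpos": joint angles; "dq": joint speeds; "joint_efforts": joint torques, N m; "eef_pos": TCP position; "tcp_rot": TCP orientation; "contact_force": force on the tool from outside, world axes, zero at the start; "wrist_torque": the same for the moment, N m; "opening": opening from 0.0 (shut) to 1.0 (fully open); "finger_force": force on a finger pad.
Only numpy, scipy, OpenCV 4.12 (cv2) and the standard library are available. Lean on these libraries where they do the work, as an engineer would, in place of code of your own. Each camera call takes 0.05 s, during which the arm holds its last target. There are 200 camera calls.

### The job

Load the abrasion tester for its next run: thread the three steel ring weights onto its upright spindle one after another, the large one first, then the medium, then the small one on top, and push each one down past the gripping pads until it is fully home, flat against what is below it with no gap, before letting go of it. Push with feeling: the spindle is sprung and must never be driven so far down that the abrader under it strikes the coated panel (about 20 N in all, weights included). Leave the brass weight and everything else on the bench where it is.

Things in the scene. Friction and masses are not known exactly. Their poses are not given: they have to be found in the camera images.
- tester: linear abrasion tester: white base plate 200 x 470 x 20 mm; white motor housing (200 x 230 mm, 170 mm high) 125 to 355 mm from the origin along +y. A blue coated panel, its top 24 mm above the bench, is clamped below the spindle. Origin: on the bench, under the middle of the stroke; y points towards the housing, x across. Stays put.
- seat (a point): centre of the upper face of the steel seat flange (44 mm across) at the foot of the spindle, 138 mm above the bench when unloaded. It is at x = 0 in the tester's frame, its y differs by up to 20 mm (the arm stands anywhere on its stroke, braked). z up along the spindle. The arm and its 48 mm bearing block lie below it, top 116 mm above the bench.
- spindle_tip (a point): centre of the flat top of the upright steel spindle, 60 mm above the seat. The spindle is 18 mm across with a 2.5 mm chamfer round its top. A ring that is over it drops freely for some 14 mm, then meets the pads (see top_pads).
- top_pads (a point): spindle axis at the top row of sprung brass pads, 42 mm above the seat; other rows 21 and 2 mm above it. They stand 2 mm out of the spindle and grip the bore: a ring hangs on them and must be pushed, with a few newtons, at most 12 (most where it meets a row), different each time. The spindle sinks under the push, so the seat retreats. A push on a ring that has risen past 12 N means it is home.
- abrader_tip (a point): lower end of the rubber abrader stick under the spindle, 16 mm above the coated panel when unloaded. Spindle, seat and abrader sink together on a soft lift spring: about 5 mm under the three weights alone, and down to the panel at about 20 N, weights included (some 14 N of push left for the last ring).
- weight_large: steel ring weight, 60 mm across, 14 mm thick, about 276 g, with a straight 20 mm bore (1 mm clear of the spindle all round). Lies flat on the mat, anywhere on it among the other rings. Origin: centre of its underside; z up through the bore.
- weight_medium: steel ring weight, 50 mm across, 16 mm thick, about 207 g, with a straight 20 mm bore (1 mm clear of the spindle all round). Lies flat on the mat, anywhere on it among the other rings. Origin: centre of its underside; z up through the bore.
- weight_small: steel ring weight, 40 mm across, 18 mm thick, about 133 g, with a straight 20 mm bore (1 mm clear of the spindle all round). Lies flat on the mat, anywhere on it among the other rings. Origin: centre of its underside; z up through the bore.
- weight_brass: brass ring weight, 46 mm across, 10 mm thick, 20 mm bore, also on the mat; not used in this job. Origin: centre of its underside.
- mat: black rubber mat, 240 x 240 x 4 mm, on which the ring weights lie about 120 mm apart, two by two. Origin: centre of its underside. Stays put.
- solvent: closed amber bottle, 66 mm across, 150 mm high. Origin: centre of its underside.
- beaker: glass beaker, 70 mm across, 90 mm high. Origin: centre of its underside.
- spare_panel: loose blue coated panel, 75 x 100 x 5 mm. Origin: centre of its underside.
- paste_jar: white jar with black lid, 60 mm across, 60 mm high. Origin: centre of its underside.
- gloss_meter: black hand-held gloss meter, 55 x 75 x 33 mm. Origin: centre of its underside.
Things that resemble listed ones, but are neither listed nor needed, are in the scene too. Leave any red look-alike of the weight_large alone. Leave any red look-alike of the weight_small alone.

How it is judged:
By the outcome, as a careful person would: the job done as asked, in the order asked, and still so for the second after the job is handed in, with the robot touching nothing.
It also fails if it takes over 70 s, if anything falls off the work surface, if the arm or the gripper's body presses on something with over 40 N, if the wrist force passes 120 N, or if a joint passes its speed limit or range.

## Working session

There is one attempt and no reset: what is moved stays moved. The work goes in short steps, Python scripts to look and compute and a shell command to move; the robot and the scene stay as the last step left them, time stands still between calls to the robot, and variables do not carry over. Pictures are saved under pics/ and viewed, at most 10 in all, crops included, and the job is handed in when it is done.

```bash
mkdir -p pics; cat > h.py <<'E'
import numpy as np, cv2
from plant import get_state, viewer, sign_off, ctrl
from scipy.spatial.transform import Rotation as R
def cam(n):
    p=viewer.camera_params(n); f=210/np.tan(np.radians(p['fov_y'])/2)
    return p,f,R.from_quat(p['attitude'])
def ray(n,u,v):
    p,f,r=cam(n); d=np.array([(u-p['cx'])/f,(v-p['cy'])/f]); s=d.copy()
    for _ in range(30): s=d/(1+p['k1']*(s@s))
    w=r.apply([s[0],-s[1],-1]); return np.array(p['xyz']),w
def atz(n,u,v,z):
    o,w=ray(n,u,v); return o+w*(z-o[2])/w[2]
def proj(n,P):
    p,f,r=cam(n); c=r.inv().apply(np.array(P)-p['xyz']); s=np.array([c[0],-c[1]])/-c[2]
    return s*(1+p['k1']*(s@s))*f+[p['cx'],p['cy']]
E
python3 - <<'E'
from h import *
for n in('top','side'):
    im=viewer.read_camera(n); cv2.imwrite(f'pics/{n}0.png',im); print(n,viewer.camera_params(n))
    for k in('weight_large','weight_medium','weight_small','weight_brass','seat','spindle_tip','mat','tester'):
        for d in viewer.pinpoint(n,k)[:4]:
            uv=np.array(d['xy'])*[560,420]; z={'seat':.138,'spindle_tip':.198,'mat':0,'tester':0}.get(k,.004)
            print(n,k,round(d['confidence'],2),uv.round(1),atz(n,*uv,z).round(4))
s=get_state();print(s,ctrl.pinch_z)
E
```

```text
top {'fov_y': 49.01701957143478, 'cx': 271.54901532681754, 'cy': 207.5436905525211, 'k1': -0.03820877079539773, 'xyz': array([ 0.54774636, -0.12585026,  1.02002475]), 'attitude': array([-0.01921003,  0.02940764,  0.70815356, -0.70518417])}
top weight_large 0.88 [200.  199.6] [0.6359 0.0175 0.004 ]
top weight_large 0.84 [260.2 196. ] [ 0.6434 -0.1156  0.004 ]
top weight_large 0.27 [305.1 139.5] [ 0.7702 -0.2165  0.004 ]
top weight_medium 0.75 [315.1 207. ] [ 0.6185 -0.2372  0.004 ]
top weight_small 0.76 [258.6 254.3] [ 0.5149 -0.1118  0.004 ]
top weight_small 0.59 [252.7 314. ] [ 0.3853 -0.0984  0.004 ]
top weight_small 0.44 [305.8 140.2] [ 0.7685 -0.2181  0.004 ]
top weight_brass 0.66 [313.2 259.5] [ 0.5028 -0.2317  0.004 ]
top seat 0.8 [ 95.  259.6] [0.5103 0.1983 0.138 ]
top seat 0.71 [309.6 139.1] [ 0.7416 -0.2134  0.138 ]
top seat 0.61 [252.3 135.7] [ 0.7484 -0.102   0.138 ]
top spindle_tip 0.63 [ 81.9 260.5] [0.5113 0.1996 0.198 ]
top mat 0.63 [290.8 229.4] [ 0.5693 -0.1832  0.    ]
top tester 0.55 [122.6 256.8] [0.5104 0.188  0.    ]
side {'fov_y': 57.45257829135408, 'cx': 280.
[... 796 characters left out ...]

{'time': 0.9, 'qpos': array([ 1.12600792e+00,  2.86260918e-01,  1.57665691e+00,  1.33176765e-05,
        1.27860470e+00, -1.50001883e-01]), 'dq': array([ 0.00053483,  0.00015755,  0.00132347, -0.00063279, -0.00059039,
        0.00052832]), 'joint_efforts': array([-1.22816095e-04, -4.05959880e+01, -2.92943770e+01, -2.32704169e-04,
        5.68340020e-04, -2.32436662e-06]), 'eef_pos': array([0.19608316, 0.64589629, 0.23137432]), 'tcp_rot': array([1.46862057e-01, 9.89156982e-01, 3.53937654e-05, 4.17820011e-06]), 'contact_force': array([-0.05005381, -0.03940809, -0.23909224]), 'wrist_torque': array([0.04516356, 0.02645263, 0.04653859]), 'finger_force': 0.0, 'opening': 0.9994296039792343} 0.0187
```

View pics/top0.png

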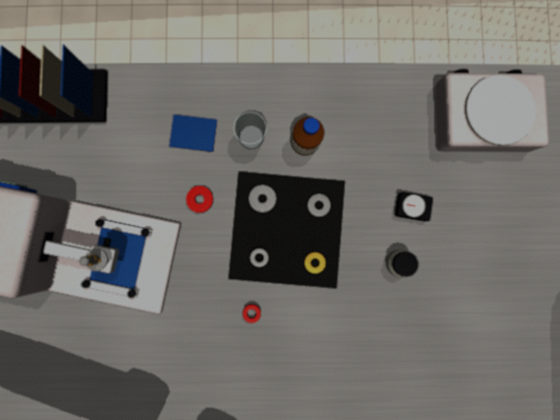

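View pics/side0.png

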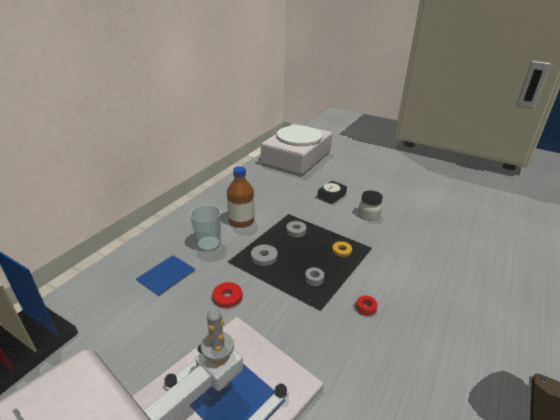

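Top picture: steel large at (262,199), medium (319,205), small (260,258), brass (315,263). The spindle is at about (85,260). What could be mistaken:
- **Large:** steel ring at (262,199) against the red one at (200,199).
- **Small:** steel ring at (260,258) against the red one at (252,313).
- **Medium:** no look-alike. The brass ring at (315,263) is not wanted.

I choose the three steel rings on the mat, and will check them in one close crop.

```bash
cat >> h.py <<'E'
RING={'L':(.030,.014),'M':(.025,.016),'S':(.020,.018)}
T=np.linspace(0,2*np.pi,60,endpoint=False)
def sil(n,c,r,z0,h):
    P=[proj(n,[c[0]+r*np.cos(t),c[1]+r*np.sin(t),z]) for z in(z0,z0+h) for t in T]
    return cv2.convexHull(np.float32(P))
def cen(h):
    m=cv2.moments(h); return np.array([m['m10'],m['m01']])/m['m00']
def locate(n,im,g,r,h,z0=.004):
    uv=proj(n,[*g,z0+h/2]); x,y=(uv-32).astype(int); c=im[y:y+64,x:x+64]
    m=((c.min(2)>85)).astype(np.uint8)
    k,l,s,_=cv2.connectedComponentsWithStats(m); i=max(range(1,k),key=lambda i:s[i,4])
    hull=cv2.convexHull(np.argwhere(l==i)[:,::-1].astype(np.float32))+np.float32([x,y])
    q=np.array(g,float)
    for _ in range(6):
        hs=sil(n,q,r,z0,h); d=cen(hull)-cen(hs)
        a=atz(n,*(proj(n,[*q,z0+h/2])+d),z0+h/2); q=a[:2]
    return q,cv2.contourArea(hull)/cv2.contourArea(sil(n,q,r,z0,h))
E
python3 - <<'E'
from h import *
G={'L':(.64,-.113),'M':(.623,-.243),'S':(.508,-.11)}
for n in('top','side'):
    im=cv2.imread(f'pics/{n}0.png')
    for k,g in G.items():
        q,a=locate(n,im,g,*RING[k]); print(n,k,q.round(4),round(a,2))
a=atz('top',181,221,.02);b=atz('top',163,312,.02);print('edge',a,b,np.linalg.norm(a-b),np.degrees(np.arctan2(*(a-b)[1::-1])))
im=cv2.imread('pics/top0.png');side=cv2.imread('pics/side0.png')
A=cv2.resize(im[165:330,180:345],(400,400),interpolation=2); B=cv2.resize(side[290:400,160:270],(400,400),interpolation=2)
C=cv2.resize(im[205:315,40:190],(545,400))
cv2.imwrite('pics/crop1.png',np.hstack([A,B]))
E
```

```text
top L [ 0.661  -0.0925] 4.0
top M [ 0.6441 -0.2631] 5.28
top S [ 0.4925 -0.0869] 8.24Traceback (most recent call last):
  File "<stdin>", line 6, in <module>
  File "h.py", line 30, in locate
    hs=sil(n,q,r,z0,h); d=cen(hull)-cen(hs)
  File "h.py", line 19, in sil
    P=[proj(n,[c[0]+r*np.cos(t),c[1]+r*np.sin(t),z]) for z in(z0,z0+h) for t in T]
       ~~~~^^^^^^^^^^^^^^^^^^^^^^^^^^^^^^^^^^^^^^^^^
  File "h.py", line 14, in proj
    p,f,r=cam(n); c=r.inv().apply(np.array(P)-p['xyz']); s=np.array([c[0],-c[1]])/-c[2]
          ~~~^^^
  File "h.py", line 5, in cam
    p=viewer.camera_params(n); f=210/np.tan(np.radians(p['fov_y'])/2)
ValueError: time passes only in moves, steps and waits
```

```bash
sed -i 's/^def cam(n):/import functools\n@functools.cache\ndef cam(n):/; s/i=max(range(1,k),key=lambda i:s\[i,4\])/ok=[i for i in range(1,k) if s[i,0]>0 and s[i,1]>0 and s[i,0]+s[i,2]<64 and s[i,1]+s[i,3]<64]; i=max(ok,key=lambda i:s[i,4])/' h.py
cat > a.py <<'E'
from h import *
G={'L':(.64,-.113),'M':(.623,-.243),'S':(.508,-.11)}
for n in('top','side'):
    im=cv2.imread(f'pics/{n}0.png')
    for k,g in G.items():
        q,a=locate(n,im,g,*RING[k]); print(n,k,q.round(4),round(a,2))
a=atz('top',181,221,.02);b=atz('top',163,312,.02);print('edge',a,b,np.linalg.norm(a-b),np.degrees(np.arctan2(*(a-b)[1::-1])))
im=cv2.imread('pics/top0.png');side=cv2.imread('pics/side0.png')
A=cv2.resize(im[165:330,180:345],(400,400),interpolation=2); B=cv2.resize(side[290:400,160:270],(400,400),interpolation=2)
cv2.imwrite('pics/crop1.png',np.hstack([A,B]))
E
python3 a.py
```

```text
top L [ 0.6379 -0.1198] 0.89
top M [ 0.623  -0.2437] 0.84
top S [ 0.5086 -0.1121] 0.84
side L [ 0.637 -0.122] 0.77
side M [ 0.6211 -0.2464] 0.68
side S [ 0.5075 -0.1152] 0.65
edge [0.588071   0.05613318 0.02      ] [0.39292933 0.09341548 0.02      ] 0.1986711874665432 -10.816157164102073
```

View pics/crop1.png

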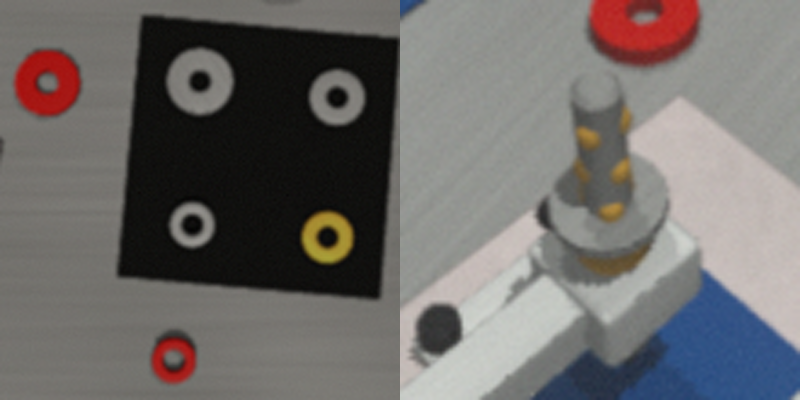

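Crop: the steel large, medium and small rings lie on the mat at (200,82), (337,97) and (192,225). Brass is at (327,237), and both red rings are off the mat, so the choice is confirmed. The spindle has its tip at about (597,85) and the arm runs lower left. I turn the fingers along the tester's x (yaw about -10.8°) first.

```bash
cat >> h.py <<'E'
def go(target):
    s=get_state(); r=R.from_quat(s['tcp_rot']); d=r.inv().apply(np.array(target)-s['eef_pos'])
    a=r.apply([0,1,0]); print('t',round(s['time'],2),'pos',s['eef_pos'].round(4),'yaw',np.degrees(np.arctan2(a[1],a[0])).round(2),'z',r.apply([0,0,1]).round(4),'F',s['contact_force'].round(2),'open',round(s['opening'],3),'ff',round(s['finger_force'],1),'\n move mm',(d*1e3).round(1))
E
python3 -m handwheel '[[[0.075,0,0,0,7],[0.075,0,0,0,7],[0.075,0,0,0,7],[0.075,0,0,0,7],[0.075,0,0,0,7],[0.075,0,0,0,7],[0.075,0,0,0,7],[0.075,0,0,0,7],[0.075,0,0,0,7],[0.075,0,0,0,7],[0.075,0,0,0,7],[0.075,0,0,0,6.9]]]' 30
python3 -c "
from h import *
go([.638,-.120,.13])"
```

```text
time: 1.9
eef_pos: [0.1961, 0.6459, 0.2313]
tcp_rot: [0.772, 0.635, 0.0, 0.0]
contact_force: [-0.4, 0.4, -0.6]
opening: 0.876
finger_force: 0.0
t 1.9 pos [0.1961 0.6459 0.2313] yaw -11.14 z [ 0. -0. -1.] F [-0.39  0.39 -0.64] open 0.876 ff 0.0 
 move mm [-666.1  581.5  101.4]
```

```bash

python3 -m handwheel '[[[0.075,-0.0303,0.0264,0,0],[0.075,-0.0303,0.0264,0,0],[0.075,-0.0303,0.0264,0,0],[0.075,-0.0303,0.0264,0,0],[0.075,-0.0303,0.0264,0,0],[0.075,-0.0303,0.0264,0,0],[0.075,-0.0303,0.0264,0,0],[0.075,-0.0303,0.0264,0,0],[0.075,-0.0303,0.0264,0,0],[0.075,-0.0303,0.0264,0,0],[0.075,-0.0303,0.0264,0,0],[0.075,-0.0303,0.0264,0,0]]]' | head -2
python3 -m handwheel '[[[0.075,-0.0303,0.0264,0,0],[0.075,-0.0303,0.0264,0,0],[0.075,-0.0303,0.0264,0.008,0],[0.075,-0.0303,0.0264,0.008,0],[0.075,-0.0303,0.0264,0.008,0],[0.075,-0.0303,0.0264,0.008,0],[0.075,-0.0303,0.0264,0.008,0],[0.075,-0.0303,0.0264,0.008,0],[0.075,-0.0303,0.0264,0.008,0],[0.075,-0.0303,0.0264,0.008,0],[0.075,0,0,0.01,0],[0.075,0,0,0,0]]]'
python3 -c "
from h import *
go([.638,-.120,.04])
for n in('top','side'): cv2.imwrite(f'pics/{n}1.png',viewer.read_camera(n))
A=cv2.imread('pics/top1.png');B=cv2.imread('pics/side1.png')
for c in ('top','side'):print(c,proj(c,[.638,-.12,.018]),proj(c,get_state()['eef_pos']))
cv2.imwrite('pics/crop2.png',np.hstack([cv2.resize(A[120:270,180:330],(400,400)),cv2.resize(B[170:320,180:330],(400,400))]))"
```

```text
time: 2.9
eef_pos: [0.4399, 0.2276, 0.2318]
time: 3.9
eef_pos: [0.641, -0.1193, 0.1544]
tcp_rot: [0.771, 0.636, -0.001, -0.002]
contact_force: [-1.1, 0.3, -0.5]
opening: 0.878
finger_force: 0.0
t 3.9 pos [ 0.641  -0.1193  0.1544] yaw -10.98 z [-0.0043  0.0017 -1.    ] F [-1.09  0.28 -0.51] open 0.878 ff 0.0 
 move mm [ -1.3  -2.3 114.4]
top [262.12757528 197.86352034] [260.09571806 189.65890652]
side [263.11325702 250.94213259] [260.77840212 198.36905108]
```

View pics/crop2.png

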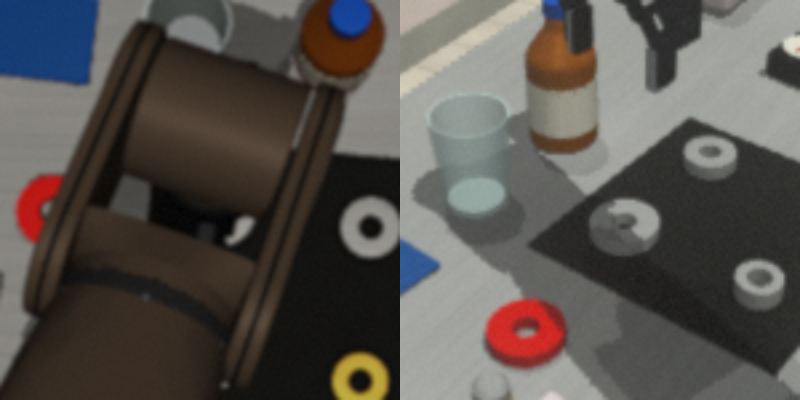

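The large ring's bore is at side pixel (263,252), as predicted. The fingers hang above it, clear of beaker and bottle. I go down, square the ring in one direction, then grip it in the other.

```bash

python3 -m handwheel '[[[0.075,-0.0013,-0.0023,0.03,0],[0.075,0,0,0.04,0],[0.075,0,0,0.03,0],[0.075,0,0,0.02,0],[0.075,0,0,0.01,0],[0.075,0,0,0,0],[0.075,0,0,0,0]]]' 
python3 -c "
from h import *
go([.638,-.120,.001])"
```

```text
time: 4.58
eef_pos: [0.6399, -0.1177, 0.0286]
tcp_rot: [0.77, 0.638, 0.0, 0.001]
contact_force: [-0.7, -0.3, 0.6]
opening: 0.876
finger_force: 0.0
t 4.58 pos [ 0.6399 -0.1177  0.0286] yaw -10.71 z [ 1.3e-03 -4.0e-04 -1.0e+00] F [-0.73 -0.32  0.61] open 0.876 ff 0.0 
 move mm [-2.6 -1.5 27.6]
```

```bash

python3 -m handwheel '[[[0.075,-0.0026,-0.0015,0.012,0],[0.075,0,0,0.008,0],[0.075,0,0,0.004,0],[0.075,0,0,0.002,0],[0.075,0,0,0,0]]]' 
python3 -c "
from h import *
for i in range(1): go([.638,-.120,.001])"
```

```text
time: 5.0
eef_pos: [0.637, -0.1208, 0.0007]
tcp_rot: [0.771, 0.637, -0.0, -0.0]
contact_force: [0.1, -0.8, -0.3]
opening: 0.879
finger_force: 0.0
t 5.0 pos [ 0.637  -0.1208  0.0007] yaw -10.8 z [-9.e-04  3.e-04 -1.e+00] F [ 0.12 -0.83 -0.29] open 0.879 ff 0.0 
 move mm [ 1.   0.9 -0.3]
```

```bash

python3 -m handwheel '[[[0.05,0,0,0,0],[0.05,0,0,0,0],[0.05,0,0,0,0],[0.05,0,0,0,0],[0.05,0,0,0,0],[0.05,0,0,0,0]]]' 25
python3 -m handwheel '[[[0.075,0,0,0,0],[0.075,0,0,0,0],[0.075,0,0,0,0]]]'
```

```text
time: 5.5
eef_pos: [0.6374, -0.1209, 0.0019]
tcp_rot: [0.77, 0.638, -0.0, 0.0]
contact_force: [-3.9, -0.2, 4.2]
opening: 0.686
finger_force: 27.7
time: 5.75
eef_pos: [0.6374, -0.1208, 0.001]
tcp_rot: [0.77, 0.637, 0.0, 0.0]
contact_force: [0.1, 0.3, 0.4]
opening: 0.877
finger_force: 0.0
```

```bash

python3 -m handwheel '[[[0.075,0,0,-0.002,-7],[0.075,0,0,0,-7],[0.075,0,0,0,-7],[0.075,0,0,0,-7],[0.075,0,0,0,-7],[0.075,0,0,0,-7],[0.075,0,0,0,-7],[0.075,0,0,0,-7],[0.075,0,0,0,-7],[0.075,0,0,0,-7],[0.075,0,0,0,-7],[0.075,0,0,0,-7]]]' | head -2
python3 -m handwheel '[[[0.05,0,0,0,0],[0.05,0,0,0,0],[0.05,0,0,0,0],[0.05,0,0,0,0],[0.05,0,0,0,0],[0.05,0,0,0,0]]]' 60
python3 -m handwheel '[[[0.05,0,0,-0.01,0],[0.05,0,0,-0.02,0],[0.05,0,0,-0.03,0],[0.05,0,0,-0.04,0],[0.05,0,0,-0.04,0],[0.05,0,0,-0.04,0],[0.05,0,0,-0.04,0],[0.05,0,0,-0.02,0],[0.05,0,0,0,0]]]'
python3 -c "
from h import *
cv2.imwrite('pics/s2.png',viewer.read_camera('side')[60:360,130:430]);go([.51,.2,.25])"
```

```text
time: 6.75
eef_pos: [0.6374, -0.1208, 0.003]
time: 7.25
eef_pos: [0.638, -0.1205, 0.0042]
tcp_rot: [0.147, 0.989, 0.0, 0.001]
contact_force: [-0.6, 2.2, 4.2]
opening: 0.677
finger_force: 62.8
time: 8.0
eef_pos: [0.6399, -0.1219, 0.2507]
tcp_rot: [0.147, 0.989, -0.001, 0.006]
contact_force: [0.7, -0.5, -1.7]
opening: 0.672
finger_force: 64.9
t 8.05 pos [ 0.6384 -0.1214  0.2462] yaw 73.15 z [ 0.0054 -0.0024 -1.    ] F [ 0.41  0.5  -4.2 ] open 0.674 ff 64.9 
 move mm [216.  270.4  -5.3]
```

View pics/s2.png

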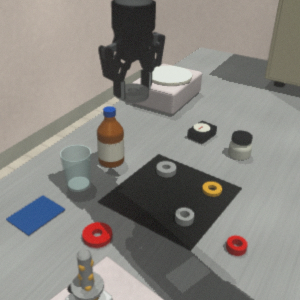

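The picture shows the large ring held level between the fingers, and its place on the mat is empty. The spindle tip is at (85,258) in this crop. I turn back and go to the spindle.

```bash

python3 -m handwheel '[[[0.05,0,0,0,7],[0.05,0,0,0,7],[0.05,0,0,0,7],[0.05,0,0,0,7],[0.05,0,0,0,7],[0.05,0,0,0,7],[0.05,0,0,0,7],[0.05,0,0,0,7],[0.05,0,0,0,7],[0.05,0,0,0,7],[0.05,0,0,0,7],[0.05,0,0,0,7]]]' |head -2
python3 -c "
from h import *
go([.510,.2,.245])"
```

```text
time: 9.05
eef_pos: [0.6353, -0.1203, 0.2378]
t 9.05 pos [ 0.6353 -0.1203  0.2378] yaw -11.19 z [-0.0079  0.0024 -1.    ] F [ 0.77 -0.15 -2.44] open 0.668 ff 64.9 
 move mm [ 289.9 -185.1   -5.4]
```

```bash

python3 -m handwheel '[[[0.05,0.0322,-0.0206,-0.003,0],[0.05,0.0322,-0.0206,-0.003,0],[0.05,0.0322,-0.0206,0,0],[0.05,0.0322,-0.0206,0,0],[0.05,0.0322,-0.0206,0,0],[0.05,0.0322,-0.0206,0,0],[0.05,0.0322,-0.0206,0,0],[0.05,0.0322,-0.0206,0,0],[0.05,0.0322,-0.0206,0,0],[0.05,0,0,0,0],[0.05,0,0,0,0],[0.05,0,0,0,0]]]'
python3 - <<'E'
from h import *
go([.510,.2,.215])
for n in('top','side'):
    im=viewer.read_camera(n); cv2.imwrite(f'pics/{n}3.png',im)
    for k,z in(('spindle_tip',.198),('weight_large',get_state()['eef_pos'][2]),('seat',.138)):
        for d in viewer.pinpoint(n,k)[:2]:
            uv=np.array(d['xy'])*[560,420]; print(n,k,round(d['confidence'],2),uv.round(1),atz(n,*uv,z).round(4))
A=cv2.imread('pics/top3.png');B=cv2.imread('pics/side3.png')
cv2.imwrite('pics/crop3.png',np.hstack([cv2.resize(A[200:320,25:145],(400,400)),cv2.resize(B[240:390,130:280],(400,400),interpolation=2)]))
E
```

```text
time: 10.05
eef_pos: [0.5083, 0.1981, 0.2462]
tcp_rot: [0.77, 0.638, -0.002, -0.001]
contact_force: [1.0, -0.3, -3.7]
opening: 0.669
finger_force: 65.0
t 10.05 pos [0.5083 0.1981 0.2462] yaw -10.78 z [-0.0048 -0.0019 -1.    ] F [ 0.98 -0.3  -3.75] open 0.669 ff 65.0 
 move mm [ 2.3  1.5 31.2]
top weight_large 0.78 [202.2 199.4] [ 0.6151 -0.0205  0.2468]
top weight_large 0.57 [ 69.8 262.5] [0.5101 0.2007 0.2468]
top seat 0.7 [288.5 228.3] [ 0.5685 -0.171   0.138 ]
top seat 0.65 [ 95.1 259.7] [0.5101 0.1981 0.138 ]
side spindle_tip 0.81 [215.4 314.4] [0.5054 0.2001 0.198 ]
side weight_large 0.56 [229.9 293.9] [0.479  0.2017 0.2488]
side seat 0.93 [217.9 343.7] [0.5082 0.1985 0.138 ]
side seat 0.33 [213.7 322.5] [0.535  0.1732 0.138 ]
```

View pics/crop3.png

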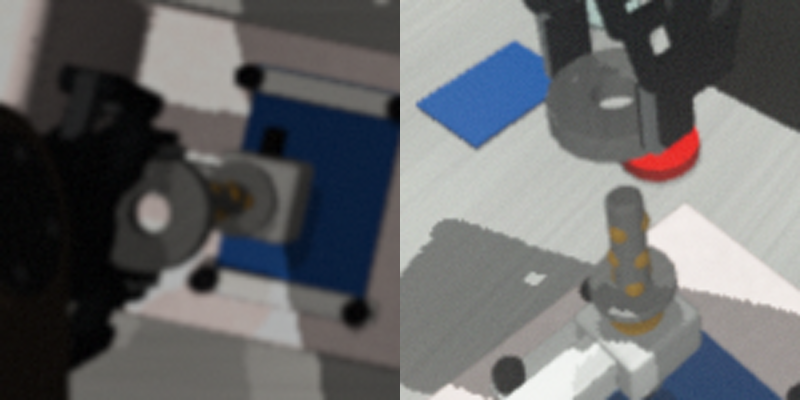

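The top crop shows the ring's bore at (153,212), which is px (70.9,263.6). The side crop shows the bore at (613,100), px (209.9,277.5), and the spindle tip at (625,193), px (214.4,312.4). I compare the ring with the TCP to get each camera's bias.

```bash
python3 - <<'E'
from h import *
print('ring top',atz('top',70.9,263.6,.2535),'side',atz('side',209.9,277.5,.2535),'TCP .5083 .1981 (ring mid adds tilt)')
print('tip side',atz('side',214.3,312.6,.198))
# tip in top view: column/row of bright spindle top in first picture
im=cv2.imread('pics/top0.png'); cv2.imwrite('pics/crop4.png',np.hstack([cv2.resize(im[235:285,65:115],(400,400),interpolation=2),cv2.resize(cv2.imread('pics/side0.png')[290:360,180:250],(400,400),interpolation=2)]))
for q in [(.51,.2),(.508,.198)]: print(q,'tip',proj('top',[*q,.198]),proj('side',[*q,.198]),'seat',proj('top',[*q,.138]),proj('side',[*q,.138]))
E
```

```text
ring top [0.50864363 0.19594072 0.2535    ] side [0.51142488 0.19611205 0.2535    ] TCP .5083 .1981 (ring mid adds tilt)
tip side [0.50838008 0.19850916 0.198     ]
(0.51, 0.2) tip [ 81.68777437 261.21658021] [212.50897184 312.8699289 ] seat [ 94.10715217 259.74261353] [216.08667628 343.89151329]
(0.508, 0.198) tip [ 82.7830438  262.34558548] [214.79981822 312.45214183] seat [ 95.13109452 260.79459938] [218.22122914 343.46481812]
```

View pics/crop4.png

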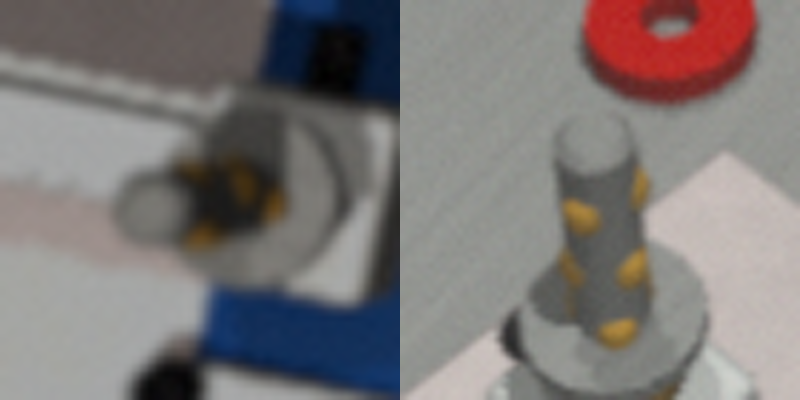

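In the top crop the tip is at px (84.4,260.9) and in the side view at px (214.3,312.6). Corrected for bias, both put the axis within a few mm of the present TCP. I lower to just over the tip and compare at equal height.

```bash

python3 -m handwheel '[[[0.05,0,0,0.014,0],[0.05,0,0,0.014,0],[0.05,0,0,0.009,0],[0.05,0,0,0.003,0],[0.05,0,0,0,0],[0.05,0,0,0,0]]]'
python3 - <<'E'
from h import *
go([.510,.2,.204])
for n in('top','side'): cv2.imwrite(f'pics/{n}4.png',viewer.read_camera(n))
A=cv2.imread('pics/top4.png');B=cv2.imread('pics/side4.png')
cv2.imwrite('pics/crop5.png',np.hstack([cv2.resize(A[235:285,60:110],(400,400),interpolation=2),cv2.resize(B[275:345,180:250],(400,400),interpolation=2)]))
E
```

```text
time: 10.95
eef_pos: [0.5098, 0.1986, 0.2097]
tcp_rot: [0.771, 0.637, 0.0, 0.0]
contact_force: [0.3, -0.4, -2.9]
opening: 0.673
finger_force: 65.0
t 10.95 pos [0.5098 0.1986 0.2097] yaw -10.8 z [ 5.e-04  0.e+00 -1.e+00] F [ 0.28 -0.37 -2.88] open 0.673 ff 65.0 
 move mm [ 1.5 -0.   5.7]
```

View pics/crop5.png

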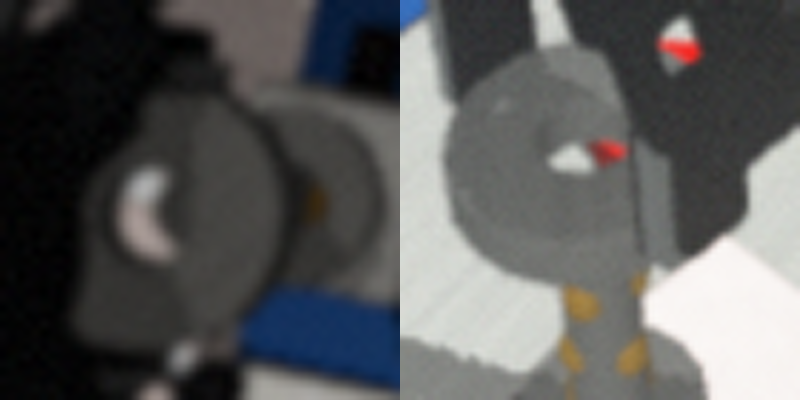

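```bash
python3 - <<'E'
from h import *
def box(n,c,r,z,o,s):
    P=(np.array([proj(n,[c[0]+r*np.cos(t),c[1]+r*np.sin(t),z]) for t in T])-o)*s
    return np.r_[P.min(0),P.max(0)].round(0)
c=(.5098,.1986);zb=.2097
for n,o,s in(('top',[60,235],8),('side',[180,275],400/70)):
    print(n,'outer top',box(n,c,.03,zb+.014,o,s),'outer bot',box(n,c,.03,zb,o,s),'bore top',box(n,c,.01,zb+.014,o,s),'bore bot',box(n,c,.01,zb,o,s),'tip',box(n,c,.0065,.198,o,s),'shank',box(n,c,.009,.175,o,s),'flange',box(n,c,.022,.138,o,s))
A=cv2.imread('pics/top4.png')[235:285,60:110];B=cv2.imread('pics/side4.png')[275:345,180:250]
f=lambda I,s:cv2.resize(cv2.convertScaleAbs(I,alpha=2.2),(400,400),interpolation=cv2.INTER_CUBIC)
cv2.imwrite('pics/crop6.png',np.hstack([f(A,8),f(B,8)]))
E
```

```text
top outer top [ -5.  76. 271. 357.] outer bot [ 23.  76. 295. 351.] bore top [ 87. 170. 179. 263.] bore bot [113. 167. 204. 259.] tip [151. 181. 209. 240.] shank [180. 166. 258. 246.] flange [187. 106. 371. 292.]
side outer top [ 36.  29. 324. 240.] outer bot [ 43.  75. 327. 287.] bore top [133.  94. 229. 164.] bore bot [139. 140. 233. 211.] tip [160. 190. 221. 236.] shank [158. 252. 239. 316.] flange [115. 313. 306. 471.]
```

View pics/crop6.png

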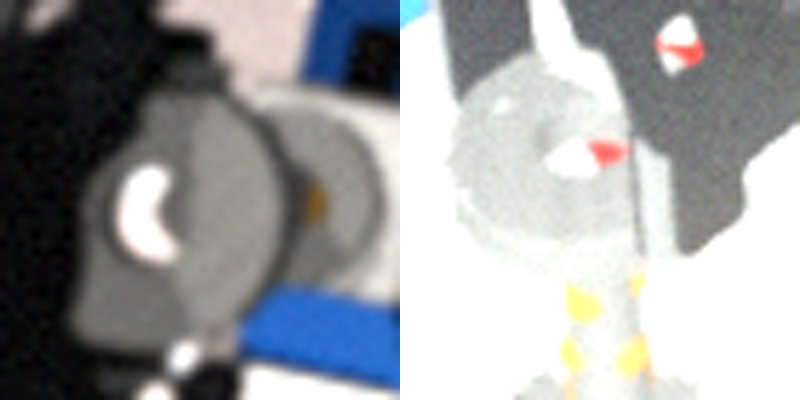

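The top crop shows the bore window at (117..182,165..265), matching the prediction for the TCP, with the spindle bulging about 1 px to the right and up. The side crop shows the shank at col 602, laterally aligned. The axis is therefore near (.511,.197), and I shift about 1.5 mm and go down onto the tip with an eye on force.

```bash

python3 -m handwheel '[[[0.05,-0.0011,0.0014,0.002,0],[0.05,0,0,0.004,0],[0.05,0,0,0.003,0],[0.05,0,0,0.002,0],[0.05,0,0,0,0]]]'
python3 -m handwheel '[[[0.05,0,0,0.003,0],[0.05,0,0,0.002,0],[0.05,0,0,0,0],[0.05,0,0,0,0]]]'
python3 -c "
from h import *
go([.511,.1972,.19])"
```

```text
time: 11.47
eef_pos: [0.5102, 0.1971, 0.1974]
tcp_rot: [0.77, 0.637, -0.001, -0.0]
contact_force: [-0.6, -0.4, -3.3]
opening: 0.673
finger_force: 65.1
time: 11.8
eef_pos: [0.5108, 0.1975, 0.1938]
tcp_rot: [0.77, 0.637, 0.0, -0.0]
contact_force: [0.4, -0.3, -0.6]
opening: 0.668
finger_force: 65.3
t 11.8 pos [0.5108 0.1975 0.1938] yaw -10.79 z [ 5.e-04  5.e-04 -1.e+00] F [ 0.36 -0.26 -0.6 ] open 0.668 ff 65.3 
 move mm [-0.2  0.2  3.8]
```

```bash

python3 -m handwheel '[[[0.05,0,0,0.002,0],[0.05,0,0,0,0],[0.05,0,0,0,0]]]'
python3 -m handwheel '[[[0.05,0,0,0.002,0],[0.05,0,0,0,0],[0.05,0,0,0,0]]]'
```

```text
time: 12.05
eef_pos: [0.5109, 0.1974, 0.1919]
tcp_rot: [0.77, 0.637, 0.0, 0.0]
contact_force: [-0.8, 0.4, 1.1]
opening: 0.673
finger_force: 65.5
time: 12.3
eef_pos: [0.5104, 0.1979, 0.1887]
tcp_rot: [0.771, 0.637, 0.0, -0.001]
contact_force: [-0.5, 3.6, -0.1]
opening: 0.673
finger_force: 65.3
```

Now there is a side force of +3.6 N in y while Fz drops, so the ring is sliding in over the chamfer. I ease towards +y.

```bash

python3 -m handwheel '[[[0.05,0.001,0,0,0],[0.05,0,0,0.001,0],[0.05,0,0,0,0]]]'
python3 -m handwheel '[[[0.05,0.0005,0,0.0015,0],[0.05,0,0,0.001,0],[0.05,0,0,0,0],[0.05,0,0,0,0]]]'
```

```text
time: 12.55
eef_pos: [0.5104, 0.1981, 0.1874]
tcp_rot: [0.77, 0.638, -0.001, -0.0]
contact_force: [-0.6, 0.5, -2.9]
opening: 0.672
finger_force: 65.2
time: 12.88
eef_pos: [0.5106, 0.1984, 0.1853]
tcp_rot: [0.77, 0.638, -0.001, -0.0]
contact_force: [-1.0, 0.5, -3.1]
opening: 0.672
finger_force: 65.1
```

Threaded: the force is back to the ring's weight alone. Now I push down over the pads in small steps.

```bash
f(){ grep -E 'eef|contact'|tr '\n' ' ';echo; }
python3 -m handwheel '[[[0.05,0.0002,0.0003,0.002,0],[0.05,0,0,0.001,0],[0.05,0,0,0,0]]]'|f
python3 -m handwheel '[[[0.05,0,0,0.002,0],[0.05,0,0,0.001,0],[0.05,0,0,0,0]]]'|f
python3 -m handwheel '[[[0.05,0,0,0.002,0],[0.05,0,0,0.001,0],[0.05,0,0,0,0]]]'|f
```

```text
eef_pos: [0.5109, 0.199, 0.1825] contact_force: [-1.7, 0.4, -2.4] 
eef_pos: [0.5109, 0.1991, 0.1798] contact_force: [-3.4, 1.2, 1.1] 
eef_pos: [0.5111, 0.1991, 0.1774] contact_force: [-4.8, 0.4, 3.8]
```

```bash
f(){ grep -E 'eef|contact'|tr '\n' ' ';echo; }
python3 -m handwheel '[[[0.05,0,-0.001,0,0],[0.05,0,0,0,0],[0.05,0,0,0,0]]]'|f
python3 -m handwheel '[[[0.05,0,0,0.002,0],[0.05,0,0,0.001,0],[0.05,0,0,0,0]]]'|f
```

```text
eef_pos: [0.5106, 0.199, 0.1772] contact_force: [-3.1, -0.0, 1.3] 
eef_pos: [0.5105, 0.199, 0.1737] contact_force: [-3.2, 0.2, 2.8]
```

```bash
f(){ grep -E 'eef|contact'|tr '\n' ' ';echo; }
python3 -m handwheel '[[[0.05,0,-0.001,0.002,0],[0.05,0,0,0.001,0],[0.05,0,0,0,0]]]'|f
python3 -m handwheel '[[[0.05,0,-0.0005,0.002,0],[0.05,0,0,0.001,0],[0.05,0,0,0,0]]]'|f
python3 -m handwheel '[[[0.05,0,0,0.002,0],[0.05,0,0,0.001,0],[0.05,0,0,0,0]]]'|f
```

```text
eef_pos: [0.51, 0.1991, 0.1708] contact_force: [-2.0, -0.9, 1.8] 
eef_pos: [0.5097, 0.1992, 0.168] contact_force: [1.5, -0.5, 1.6] 
eef_pos: [0.5095, 0.1992, 0.1649] contact_force: [2.3, -1.1, 2.6]
```

```bash
f(){ grep -E 'eef|contact'|tr '\n' ' ';echo; }
python3 -m handwheel '[[[0.05,0,0.0004,0.002,0],[0.05,0,0,0.002,0],[0.05,0,0,0,0]]]'|f
python3 -m handwheel '[[[0.05,0,0,0.002,0],[0.05,0,0,0.002,0],[0.05,0,0,0,0]]]'|f
python3 -m handwheel '[[[0.05,0,0,0.002,0],[0.05,0,0,0.001,0],[0.05,0,0,0,0]]]'|f
```

```text
eef_pos: [0.5088, 0.1993, 0.1594] contact_force: [3.8, 0.4, -5.3] 
eef_pos: [0.5089, 0.1993, 0.156] contact_force: [2.1, -0.6, -1.4] 
eef_pos: [0.5093, 0.1993, 0.154] contact_force: [2.0, -0.6, 0.1]
```

```bash
f(){ grep -E 'eef|contact'|tr '\n' ' ';echo; }
python3 -m handwheel '[[[0.05,0,0,0.002,0],[0.05,0,0,0.001,0],[0.05,0,0,0,0]]]'|f
python3 -m handwheel '[[[0.05,0,0,0.002,0],[0.05,0,0,0.001,0],[0.05,0,0,0,0]]]'|f
```

```text
eef_pos: [0.5096, 0.1992, 0.1511] contact_force: [2.3, -0.5, 1.9] 
eef_pos: [0.5094, 0.1992, 0.1477] contact_force: [2.5, -0.7, 1.8]
```

```bash
f(){ grep -E 'eef|contact'|tr '\n' ' ';echo; }
python3 -m handwheel '[[[0.05,0,0.0006,0.002,0],[0.05,0,0,0.001,0],[0.05,0,0,0,0]]]'|f
python3 -m handwheel '[[[0.05,0,0,0.002,0],[0.05,0,0,0.001,0],[0.05,0,0,0,0]]]'|f
python3 -m handwheel '[[[0.05,0,0,0.002,0],[0.05,0,0,0.001,0],[0.05,0,0,0,0]]]'|f
```

```text
eef_pos: [0.5096, 0.1992, 0.1444] contact_force: [2.0, -0.0, 1.9] 
eef_pos: [0.5095, 0.1992, 0.1413] contact_force: [1.2, 0.0, 3.0] 
eef_pos: [0.5095, 0.1991, 0.138] contact_force: [2.3, -0.2, -1.0]
```

```bash
f(){ grep -E 'eef|contact'|tr '\n' ' ';echo; }
python3 -m handwheel '[[[0.05,0,0,0.002,0],[0.05,0,0,0,0],[0.05,0,0,0,0]]]'|f
python3 -m handwheel '[[[0.05,0,0,0.002,0],[0.05,0,0,0,0],[0.05,0,0,0,0]]]'|f
```

```text
eef_pos: [0.5096, 0.1991, 0.1367] contact_force: [1.8, -0.2, 1.1] 
eef_pos: [0.5097, 0.1991, 0.1348] contact_force: [1.0, -0.0, 1.5]
```

```bash
f(){ grep -E 'eef|contact'|tr '\n' ' ';echo; }
python3 -m handwheel '[[[0.05,0,0,0.002,0],[0.05,0,0,0,0],[0.05,0,0,0,0]]]'|f
python3 -m handwheel '[[[0.05,0,0,0.002,0],[0.05,0,0,0,0],[0.05,0,0,0,0]]]'|f
python3 -m handwheel '[[[0.05,0,0,0.002,0],[0.05,0,0,0,0],[0.05,0,0,0,0]]]'|f
```

```text
eef_pos: [0.5098, 0.1991, 0.1331] contact_force: [-1.5, -1.4, 4.0] 
eef_pos: [0.5098, 0.1991, 0.1315] contact_force: [-1.9, -1.3, 4.4] 
eef_pos: [0.5098, 0.1991, 0.1299] contact_force: [-3.2, -2.2, 7.8]
```

```bash
f(){ grep -E 'eef|contact'|tr '\n' ' ';echo; }
python3 -m handwheel '[[[0.05,0,0,0.0015,0],[0.05,0,0,0,0],[0.05,0,0,0,0]]]'|f
python3 -m handwheel '[[[0.05,0,0,0.0015,0],[0.05,0,0,0,0],[0.05,0,0,0,0]]]'|f
```

```text
eef_pos: [0.5098, 0.1991, 0.1288] contact_force: [-3.4, -2.8, 9.1] 
eef_pos: [0.5099, 0.1991, 0.1276] contact_force: [-2.9, -2.2, 9.8]
```

```bash
f(){ grep -E 'eef|contact'|tr '\n' ' ';echo; }
python3 -m handwheel '[[[0.05,0,0,0.002,0],[0.05,0,0,0,0],[0.05,0,0,0,0]]]'|f
python3 -m handwheel '[[[0.05,0,0,0.001,0],[0.05,0,0,0,0],[0.05,0,0,0,0]]]'|f
```

```text
eef_pos: [0.5099, 0.1991, 0.126] contact_force: [-5.5, -3.6, 12.9] 
eef_pos: [0.5099, 0.1991, 0.1253] contact_force: [-6.1, -3.3, 14.0]
```

The push has passed 12 N (14 N, load about 17 N), so the large ring is home. I ease the spring most of the way and let go.

```bash
f(){ grep -E 'eef|contact|time|opening'|tr '\n' ' ';echo; }
python3 -m handwheel '[[[0.05,0,0,-0.003,0],[0.05,0,0,-0.003,0],[0.05,0,0,-0.001,0],[0.05,0,0,0,0]]]'|f
python3 -m handwheel '[[[0.08,0,0,0,0],[0.08,0,0,0,0],[0.08,0,0,0,0],[0.08,0,0,0,0]]]'|f
python3 -m handwheel '[[[0.08,0,0,-0.01,0],[0.08,0,0,-0.02,0],[0.08,0,0,-0.03,0],[0.065,0,0,-0.03,0],[0.065,0,0,-0.02,0],[0.065,0,0,0,0],[0.065,0,0,0,0]]]'|f
python3 - <<'E'
from h import *
G={'M':(.623,-.243),'S':(.508,-.11)}
for n in('top','side'): cv2.imwrite(f'pics/{n}5.png',viewer.read_camera(n))
go([.623,-.2437,.22])
E
```

```text
time: 19.47 eef_pos: [0.5098, 0.1991, 0.131] contact_force: [-2.7, -2.0, 7.2] opening: 0.672 
time: 19.8 eef_pos: [0.5092, 0.1992, 0.1289] contact_force: [0.6, -0.3, 0.2] opening: 0.937 
time: 20.38 eef_pos: [0.5106, 0.1994, 0.2418] contact_force: [0.4, -1.3, -0.8] opening: 0.761 
t 20.48 pos [0.509  0.199  0.2385] yaw -10.79 z [-2.3e-03 -4.0e-04 -1.0e+00] F [-0.13 -0.4  -0.67] open 0.76 ff 0.0 
 move mm [-413.5  194.9   18.4]
```

```bash

python3 -m handwheel '[[[0.065,-0.0345,0.0162,0,0],[0.065,-0.0345,0.0162,0,0],[0.065,-0.0345,0.0162,0,0],[0.065,-0.0345,0.0162,0,0],[0.065,-0.0345,0.0162,0,0],[0.065,-0.0345,0.0162,0,0],[0.065,-0.0345,0.0162,0,0],[0.065,-0.0345,0.0162,0.01,0],[0.065,-0.0345,0.0162,0.01,0],[0.065,-0.0345,0.0162,0.01,0],[0.065,-0.0345,0.0162,0.015,0],[0.065,-0.0345,0.0162,0.015,0]]]' |head -2
python3 -m handwheel '[[[0.065,0,0,0.04,0],[0.065,0,0,0.04,0],[0.065,0,0,0.03,0],[0.065,0,0,0.02,0],[0.065,0,0,0,0],[0.065,0,0,0,0]]]' |head -2
python3 - <<'E'
from h import *
im=cv2.imread('pics/top5.png')
for k,g in {'M':(.623,-.243),'S':(.508,-.11)}.items(): print(k,locate('top',im,g,*RING[k]))
B=cv2.imread('pics/side5.png')
cv2.imwrite('pics/crop7.png',cv2.resize(cv2.convertScaleAbs(B[290:390,160:260],alpha=1.5),(500,500),interpolation=2))
go([.623,-.2437,.003])
E
```

```text
time: 21.48
eef_pos: [0.6225, -0.2453, 0.1769]
time: 21.98
eef_pos: [0.6212, -0.2428, 0.0465]
M (array([ 0.62286124, -0.24379946]), 0.8475227914973112)
S (array([ 0.50870005, -0.11239627]), 0.8655199154955773)
t 21.98 pos [ 0.6212 -0.2428  0.0465] yaw -10.8 z [-0.0057  0.0033 -1.    ] F [ 0.16 -0.15  1.12] open 0.761 ff 0.0 
 move mm [-0.7  2.2 43.5]
```

View pics/crop7.png

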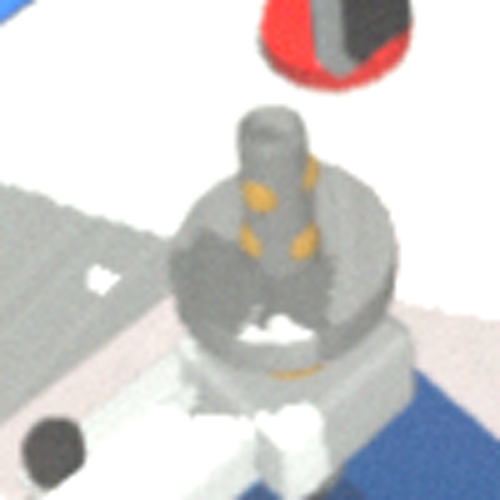

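The large ring lies flat on the seat, at about (285,270) in the crop, with two pad rows free above it. Next the medium ring: centre it, turn, grip.

```bash

python3 -m handwheel '[[[0.065,-0.0007,0.0015,0.02,0],[0.065,0,0,0.014,0],[0.065,0,0,0.006,0],[0.065,0,0,0.002,0],[0.065,0,0,0,0],[0.065,0,0,0,0]]]' 25|head -2
python3 -c "
from h import *
go([.623,-.2437,.003])"
```

```text
time: 22.48
eef_pos: [0.6251, -0.2451, 0.0088]
t 22.48 pos [ 0.6251 -0.2451  0.0088] yaw -10.79 z [ 1.1e-03 -6.0e-04 -1.0e+00] F [ 1.15 -0.6   0.04] open 0.761 ff 0.0 
 move mm [ 1.  -2.3  5.8]
```

```bash

python3 -m handwheel '[[[0.065,0.001,-0.0018,0.004,0],[0.065,0,0,0.001,0],[0.065,0,0,0,0]]]' 25|head -2
python3 -m handwheel '[[[0.04,0,0,0,0],[0.04,0,0,0,0],[0.04,0,0,0,0],[0.04,0,0,0,0],[0.04,0,0,0,0],[0.04,0,0,0,0]]]' 25
python3 -m handwheel '[[[0.065,0,0,0,0],[0.065,0,0,0,0],[0.065,0,0,0,0]]]'
python3 -m handwheel '[[[0.065,0,0,0,-7],[0.065,0,0,0,-7],[0.065,0,0,0,-7],[0.065,0,0,0,-7],[0.065,0,0,0,-7],[0.065,0,0,0,-7],[0.065,0,0,0,-7],[0.065,0,0,0,-7],[0.065,0,0,0,-7],[0.065,0,0,0,-7],[0.065,0,0,0,-7],[0.065,0,0,0,-7]]]' | head -2
python3 -m handwheel '[[[0.04,0,0,0,0],[0.04,0,0,0,0],[0.04,0,0,0,0],[0.04,0,0,0,0],[0.04,0,0,0,0],[0.04,0,0,0,0]]]' 60
```

```text
time: 22.73
eef_pos: [0.6228, -0.2434, 0.0028]
time: 23.23
eef_pos: [0.623, -0.2436, 0.0033]
tcp_rot: [0.77, 0.638, -0.0, -0.0]
contact_force: [-2.1, 1.0, 4.8]
opening: 0.577
finger_force: 26.3
time: 23.48
eef_pos: [0.623, -0.2436, 0.0023]
tcp_rot: [0.77, 0.637, 0.0, 0.0]
contact_force: [0.0, 0.6, -0.5]
opening: 0.758
finger_force: 0.0
time: 24.48
eef_pos: [0.623, -0.2436, 0.0024]
time: 24.98
eef_pos: [0.6234, -0.2438, 0.0031]
tcp_rot: [0.147, 0.989, -0.0, 0.001]
contact_force: [1.7, 0.4, 1.1]
opening: 0.555
finger_force: 62.1
```

```bash

python3 -m handwheel '[[[0.04,0,0,-0.01,0],[0.04,0,0,-0.02,0],[0.04,0,0,-0.03,0],[0.04,0,0,-0.04,0],[0.04,0,0,-0.04,0],[0.04,0,0,-0.04,0],[0.04,0,0,-0.03,0],[0.04,0,0,-0.03,0],[0.04,0,0,0,0]]]'|head -2
python3 -m handwheel '[[[0.04,0,0,0,7],[0.04,0,0,0,7],[0.04,0,0,0,7],[0.04,0,0,0,7],[0.04,0,0,0,7],[0.04,0,0,0,7],[0.04,0,0,0,7],[0.04,0,0,0,7],[0.04,0,0,0,7],[0.04,0,0,0,7],[0.04,0,0,0,7],[0.04,0,0,0,7]]]' 
python3 -c "
from h import *
go([.5098,.1991,.24])"
```

```text
time: 25.73
eef_pos: [0.6255, -0.2449, 0.252]
time: 26.73
eef_pos: [0.6219, -0.243, 0.2405]
tcp_rot: [0.772, 0.635, -0.001, -0.002]
contact_force: [0.4, -0.4, -1.7]
opening: 0.551
finger_force: 62.2
t 26.73 pos [ 0.6219 -0.243   0.2405] yaw -11.15 z [-0.0036  0.0019 -1.    ] F [ 0.39 -0.37 -1.67] open 0.551 ff 62.2 
 move mm [ 412.1 -195.5    1.8]
```

```bash

python3 -m handwheel '[[[0.04,0.0343,-0.0163,0,0],[0.04,0.0343,-0.0163,0,0],[0.04,0.0343,-0.0163,0,0],[0.04,0.0343,-0.0163,0,0],[0.04,0.0343,-0.0163,0,0],[0.04,0.0343,-0.0163,0,0],[0.04,0.0343,-0.0163,0,0],[0.04,0.0343,-0.0163,0,0],[0.04,0.0343,-0.0163,0,0],[0.04,0.0343,-0.0163,0,0],[0.04,0.0343,-0.0163,0,0],[0.04,0.0343,-0.0163,0,0]]]' |head -2
python3 -m handwheel '[[[0.04,0,0,0.01,0],[0.04,0,0,0.01,0],[0.04,0,0,0.008,0],[0.04,0,0,0.002,0],[0.04,0,0,0,0],[0.04,0,0,0,0]]]' |head -2
python3 -c "
from h import *
go([.5098,.1991,.2])"
```

```text
time: 27.73
eef_pos: [0.506, 0.1988, 0.2411]
time: 28.23
eef_pos: [0.5082, 0.1961, 0.2124]
t 28.23 pos [0.5082 0.1961 0.2124] yaw -10.91 z [-9.e-04 -3.e-04 -1.e+00] F [ 0.64 -0.15 -1.72] open 0.55 ff 62.3 
 move mm [ 3.2  1.  12.4]
```

```bash
f(){ grep -E 'eef|contact'|tr '\n' ' ';echo; }
python3 -m handwheel '[[[0.04,0.002,0.0006,0.006,0],[0.04,0.001,0.0004,0.003,0],[0.04,0,0,0,0],[0.04,0,0,0,0]]]' |f
python3 -m handwheel '[[[0.04,0,0,0,0],[0.04,0,0,0,0]]]' |f
python3 -c "
from h import *
go([.5098,.1991,.198])"
```

```text
eef_pos: [0.5095, 0.2, 0.2036] contact_force: [-0.5, 0.2, -1.9] 
eef_pos: [0.5096, 0.2002, 0.2041] contact_force: [0.3, -0.4, -1.8] 
t 28.73 pos [0.5096 0.2002 0.2041] yaw -10.79 z [ 5.e-04  1.e-04 -1.e+00] F [ 0.31 -0.4  -1.79] open 0.554 ff 62.3 
 move mm [-1.   0.4  6.1]
```

```bash
f(){ grep -E 'eef|contact'|tr '\n' ' ';echo; }
python3 -m handwheel '[[[0.04,-0.001,0.0003,0.004,0],[0.04,0,0,0.004,0],[0.04,0,0,0.002,0],[0.04,0,0,0,0]]]' |f
python3 -m handwheel '[[[0.04,0,0,0.003,0],[0.04,0,0,0,0],[0.04,0,0,0,0]]]' |f
```

```text
eef_pos: [0.509, 0.199, 0.1927] contact_force: [0.4, -0.5, -2.0] 
eef_pos: [0.5094, 0.1991, 0.1906] contact_force: [-0.1, -0.6, -2.1]
```

The medium ring went over the tip without contact. I go on over the pads.

```bash
f(){ grep -E 'eef|contact'|tr '\n' ' ';echo; }
python3 -m handwheel '[[[0.04,0,0.0002,0.003,0],[0.04,0,0,0.002,0],[0.04,0,0,0,0],[0.04,0,0,0,0]]]' |f
python3 -m handwheel '[[[0.04,0,0,0.002,0],[0.04,0,0,0.001,0],[0.04,0,0,0,0]]]' |f
python3 -m handwheel '[[[0.04,0,0,0.002,0],[0.04,0,0,0.001,0],[0.04,0,0,0,0]]]' |f
```

```text
eef_pos: [0.5096, 0.199, 0.1856] contact_force: [0.3, -0.2, -2.1] 
eef_pos: [0.5096, 0.199, 0.1825] contact_force: [1.4, -0.0, -2.0] 
eef_pos: [0.5096, 0.1991, 0.1795] contact_force: [-0.9, 0.3, -2.3]
```

```bash
f(){ grep -E 'eef|contact'|tr '\n' ' ';echo; }
python3 -m handwheel '[[[0.04,0,0,0.002,0],[0.04,0,0,0.001,0],[0.04,0,0,0,0]]]' |f
python3 -m handwheel '[[[0.04,0,0,0.002,0],[0.04,0,0,0.001,0],[0.04,0,0,0,0]]]' |f
```

```text
eef_pos: [0.5099, 0.1992, 0.1771] contact_force: [0.3, 0.6, 0.6] 
eef_pos: [0.51, 0.1992, 0.1741] contact_force: [-1.5, -0.2, 2.2]
```

```bash
f(){ grep -E 'eef|contact'|tr '\n' ' ';echo; }
python3 -m handwheel '[[[0.04,0,0,0.002,0],[0.04,0,0,0.001,0],[0.04,0,0,0,0]]]' |f
python3 -m handwheel '[[[0.04,0,0,0.002,0],[0.04,0,0,0.001,0],[0.04,0,0,0,0]]]' |f
python3 -m handwheel '[[[0.04,0,0,0.002,0],[0.04,0,0,0.001,0],[0.04,0,0,0,0]]]' |f
```

```text
eef_pos: [0.51, 0.1992, 0.171] contact_force: [-1.0, 1.6, 3.6] 
eef_pos: [0.5099, 0.1991, 0.1677] contact_force: [0.1, 1.2, 3.0] 
eef_pos: [0.5099, 0.1991, 0.1645] contact_force: [0.1, 1.6, 3.4]
```

```bash
f(){ grep -E 'eef|contact'|tr '\n' ' ';echo; }
python3 -m handwheel '[[[0.04,0,0,0.002,0],[0.04,0,0,0.001,0],[0.04,0,0,0,0]]]' |f
python3 -m handwheel '[[[0.04,0,0,0.002,0],[0.04,0,0,0.001,0],[0.04,0,0,0,0]]]' |f
```

```text
eef_pos: [0.5099, 0.1991, 0.1616] contact_force: [0.2, 1.6, 3.5] 
eef_pos: [0.5098, 0.1991, 0.1586] contact_force: [0.0, 2.4, 3.6]
```

```bash
f(){ grep -E 'eef|contact'|tr '\n' ' ';echo; }
python3 -m handwheel '[[[0.04,0,0,0.002,0],[0.04,0,0,0.001,0],[0.04,0,0,0,0]]]' |f
python3 -m handwheel '[[[0.04,0,0,0.002,0],[0.04,0,0,0.001,0],[0.04,0,0,0,0]]]' |f
```

```text
eef_pos: [0.5096, 0.199, 0.155] contact_force: [1.4, 2.0, 0.8] 
eef_pos: [0.5097, 0.199, 0.1525] contact_force: [0.3, 1.6, 1.8]
```

```bash
f(){ grep -E 'eef|contact'|tr '\n' ' ';echo; }
python3 -m handwheel '[[[0.04,0,0,0.002,0],[0.04,0,0,0.001,0],[0.04,0,0,0,0]]]' |f
python3 -m handwheel '[[[0.04,0,0,0.002,0],[0.04,0,0,0,0],[0.04,0,0,0,0]]]' |f
```

```text
eef_pos: [0.5098, 0.199, 0.1497] contact_force: [-0.0, 1.4, 3.0] 
eef_pos: [0.5098, 0.199, 0.1477] contact_force: [-0.9, 0.5, 3.2]
```

```bash
f(){ grep -E 'eef|contact'|tr '\n' ' ';echo; }
python3 -m handwheel '[[[0.04,0,0,0.002,0],[0.04,0,0,0,0],[0.04,0,0,0,0]]]' |f
python3 -m handwheel '[[[0.04,0,0,0.002,0],[0.04,0,0,0,0],[0.04,0,0,0,0]]]' |f
python3 -m handwheel '[[[0.04,0,0,0.0015,0],[0.04,0,0,0,0],[0.04,0,0,0,0]]]' |f
```

```text
eef_pos: [0.5098, 0.1991, 0.1457] contact_force: [-0.1, 2.6, 2.6] 
eef_pos: [0.5099, 0.1991, 0.144] contact_force: [0.0, 1.8, 3.8] 
eef_pos: [0.5099, 0.1991, 0.1428] contact_force: [-0.9, 1.2, 5.7]
```

```bash
f(){ grep -E 'eef|contact'|tr '\n' ' ';echo; }
python3 -m handwheel '[[[0.04,0,0,0.0015,0],[0.04,0,0,0,0],[0.04,0,0,0,0]]]' |f
python3 -m handwheel '[[[0.04,0,0,0.0015,0],[0.04,0,0,0,0],[0.04,0,0,0,0]]]' |f
```

```text
eef_pos: [0.5099, 0.1991, 0.1417] contact_force: [-0.8, 0.3, 7.1] 
eef_pos: [0.5099, 0.1991, 0.1405] contact_force: [-3.6, 1.1, 9.3]
```

```bash
f(){ grep -E 'eef|contact'|tr '\n' ' ';echo; }
python3 -m handwheel '[[[0.04,0,0,0.0015,0],[0.04,0,0,0,0],[0.04,0,0,0,0]]]' |f
python3 -m handwheel '[[[0.04,0,0,0.001,0],[0.04,0,0,0,0],[0.04,0,0,0,0]]]' |f
```

```text
eef_pos: [0.5099, 0.1991, 0.1394] contact_force: [-2.9, 0.9, 10.1] 
eef_pos: [0.51, 0.1991, 0.1386] contact_force: [-5.3, 1.4, 11.8]
```

```bash
f(){ grep -E 'eef|contact|time'|tr '\n' ' ';echo; }
python3 -m handwheel '[[[0.04,0,0,0.001,0],[0.04,0,0,0,0],[0.04,0,0,0,0]]]' |f
python3 -m handwheel '[[[0.04,0,0,0,0],[0.04,0,0,0,0]]]' |f
```

```text
time: 34.9 eef_pos: [0.51, 0.1991, 0.1379] contact_force: [-3.8, -0.4, 12.6] 
time: 35.07 eef_pos: [0.5099, 0.1991, 0.1379] contact_force: [-4.8, 0.8, 11.3]
```

```bash
f(){ grep -E 'eef|contact|time|opening'|tr '\n' ' ';echo; }
python3 -m handwheel '[[[0.04,0,0,0.0008,0],[0.04,0,0,0,0],[0.04,0,0,0,0]]]' |f
python3 -m handwheel '[[[0.04,0,0,0,0]]]' |f
python3 -m handwheel '[[[0.04,0,0,-0.003,0],[0.04,0,0,-0.003,0],[0.04,0,0,0,0]]]'|f
python3 -m handwheel '[[[0.07,0,0,0,0],[0.07,0,0,0,0],[0.07,0,0,0,0],[0.07,0,0,0,0]]]'|f
python3 -m handwheel '[[[0.07,0,0,-0.01,0],[0.07,0,0,-0.02,0],[0.07,0,0,-0.03,0],[0.055,0,0,-0.03,0],[0.055,0,0,-0.015,0],[0.055,0,0,0,0],[0.055,0,0,0,0]]]'|f
python3 - <<'E'
from h import *
for n in('top','side'): cv2.imwrite(f'pics/{n}6.png',viewer.read_camera(n))
B=cv2.imread('pics/side6.png')
cv2.imwrite('pics/crop8.png',cv2.resize(cv2.convertScaleAbs(B[290:390,160:260],alpha=1.5),(500,500),interpolation=2))
print(locate('top',cv2.imread('pics/top6.png'),(.5087,-.1124),*RING['S']))
go([.5087,-.1124,.22])
E
```

```text
time: 35.32 eef_pos: [0.51, 0.1991, 0.1373] contact_force: [-5.6, 0.6, 12.9] opening: 0.554 
time: 35.4 eef_pos: [0.51, 0.1991, 0.1373] contact_force: [-4.4, 0.8, 13.4] opening: 0.554 
time: 35.65 eef_pos: [0.5099, 0.1991, 0.1424] contact_force: [-1.0, 0.9, 7.3] opening: 0.559 
time: 35.98 eef_pos: [0.509, 0.1986, 0.1398] contact_force: [-0.6, -0.0, -0.3] opening: 0.821 
time: 36.57 eef_pos: [0.5102, 0.1991, 0.2472] contact_force: [-0.2, -0.3, -0.4] opening: 0.643 
(array([ 0.50865453, -0.11225026]), 0.8782797499088771)
t 36.67 pos [0.5089 0.1988 0.2443] yaw -10.79 z [-2.9e-03 -6.0e-04 -1.0e+00] F [-0.37  0.12 -0.72] open 0.644 ff 0.0 
 move mm [-305.7   58.2   24.5]
```

View pics/crop8.png

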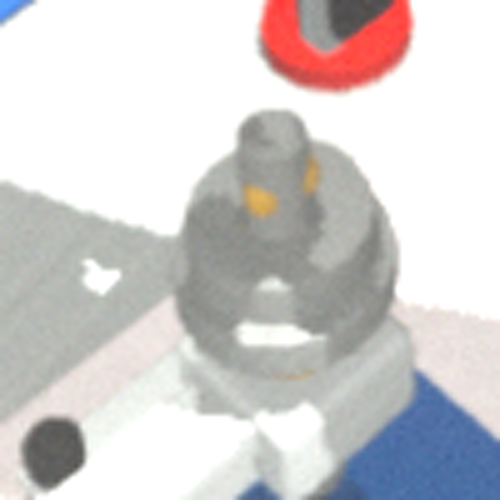

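The medium ring lies flat on the large one, at about (287,230) in the crop, and only the top pad row is left. By my count that was the 11th picture, one over the limit of 10, so I view no more and rely on numbers. Now the small ring.

```bash

python3 -m handwheel '[[[0.055,-0.0382,0.0073,0,0],[0.055,-0.0382,0.0073,0,0],[0.055,-0.0382,0.0073,0,0],[0.055,-0.0382,0.0073,0,0],[0.055,-0.0382,0.0073,0.01,0],[0.055,-0.0382,0.0073,0.01,0],[0.055,-0.0382,0.0073,0.01,0],[0.055,-0.0382,0.0073,0.01,0],[0.055,0,0,0.03,0],[0.055,0,0,0.04,0],[0.055,0,0,0.04,0],[0.055,0,0,0.03,0]]]' 25|head -2
python3 -m handwheel '[[[0.055,0,0,0.01,0],[0.055,0,0,0,0],[0.055,0,0,0,0],[0.055,0,0,0,0]]]' |head -2
python3 -c "
from h import *
go([.5087,-.1123,.003])"
```

```text
time: 37.67
eef_pos: [0.5066, -0.1113, 0.0609]
time: 38.0
eef_pos: [0.5115, -0.1126, 0.058]
t 38.0 pos [ 0.5115 -0.1126  0.058 ] yaw -10.77 z [ 0.0032 -0.0014 -1.    ] F [-0.11  0.21  0.45] open 0.643 ff 0.0 
 move mm [-0.2 -3.  55. ]
```

```bash

python3 -m handwheel '[[[0.055,0,-0.001,0.02,0],[0.055,0,0,0.015,0],[0.055,0,0,0.008,0],[0.055,0,0,0.003,0],[0.055,0,0,0,0],[0.055,0,0,0,0]]]' |head -2
python3 -c "
from h import *
go([.5087,-.1123,.003])"
```

```text
time: 38.5
eef_pos: [0.51, -0.1123, 0.0113]
t 38.5 pos [ 0.51   -0.1123  0.0113] yaw -10.78 z [ 2.1e-03 -9.0e-04 -1.0e+00] F [ 0.46  0.12 -0.29] open 0.642 ff 0.0 
 move mm [-0.3 -1.3  8.3]
```

```bash

python3 -m handwheel '[[[0.055,0,-0.001,0.005,0],[0.055,0,0,0.0025,0],[0.055,0,0,0,0],[0.055,0,0,0,0]]]' |head -2
python3 -m handwheel '[[[0.03,0,0,0,0],[0.03,0,0,0,0],[0.03,0,0,0,0],[0.03,0,0,0,0],[0.03,0,0,0,0],[0.03,0,0,0,0]]]' 25
python3 -m handwheel '[[[0.055,0,0,0,0],[0.055,0,0,0,0],[0.055,0,0,0,0]]]' |head -2
python3 -m handwheel '[[[0.055,0,0,0,-7],[0.055,0,0,0,-7],[0.055,0,0,0,-7],[0.055,0,0,0,-7],[0.055,0,0,0,-7],[0.055,0,0,0,-7],[0.055,0,0,0,-7],[0.055,0,0,0,-7],[0.055,0,0,0,-7],[0.055,0,0,0,-7],[0.055,0,0,0,-7],[0.055,0,0,0,-7]]]' | head -2
python3 -m handwheel '[[[0.03,0,0,0,0],[0.03,0,0,0,0],[0.03,0,0,0,0],[0.03,0,0,0,0],[0.03,0,0,0,0],[0.03,0,0,0,0]]]' 60
```

```text
time: 38.83
eef_pos: [0.5079, -0.1117, 0.0025]
time: 39.33
eef_pos: [0.5083, -0.1118, 0.0028]
tcp_rot: [0.77, 0.638, 0.0, 0.0]
contact_force: [-0.1, -0.4, 1.9]
opening: 0.448
finger_force: 27.8
time: 39.58
eef_pos: [0.5077, -0.1116, 0.0022]
time: 40.58
eef_pos: [0.5077, -0.1116, 0.0023]
time: 41.08
eef_pos: [0.5083, -0.1118, 0.0029]
tcp_rot: [0.147, 0.989, -0.0, 0.0]
contact_force: [-0.6, 0.4, 5.2]
opening: 0.449
finger_force: 62.4
```

```bash

python3 -m handwheel '[[[0.03,0,0,-0.01,0],[0.03,0,0,-0.02,0],[0.03,0,0,-0.03,0],[0.03,0,0,-0.04,0],[0.03,0,0,-0.04,0],[0.03,0,0,-0.04,0],[0.03,0,0,-0.03,0],[0.03,0,0,-0.03,0],[0.03,0,0,0,0]]]'|head -2
python3 -m handwheel '[[[0.03,0,0,0,7],[0.03,0,0,0,7],[0.03,0,0,0,7],[0.03,0,0,0,7],[0.03,0,0,0,7],[0.03,0,0,0,7],[0.03,0,0,0,7],[0.03,0,0,0,7],[0.03,0,0,0,7],[0.03,0,0,0,7],[0.03,0,0,0,7],[0.03,0,0,0,7]]]' 
python3 -c "
from h import *
go([.5098,.1991,.24])"
```

```text
time: 41.83
eef_pos: [0.5108, -0.1129, 0.2503]
time: 42.83
eef_pos: [0.5071, -0.1114, 0.2408]
tcp_rot: [0.772, 0.635, -0.001, -0.001]
contact_force: [0.5, 0.2, -1.6]
opening: 0.445
finger_force: 60.4
t 42.83 pos [ 0.5071 -0.1114  0.2408] yaw -11.15 z [-0.0025  0.001  -1.    ] F [ 0.45  0.15 -1.62] open 0.445 ff 60.4 
 move mm [305.1 -57.4   1.1]
```

```bash

python3 -m handwheel '[[[0.03,0.0305,-0.0057,0,0],[0.03,0.0305,-0.0057,0,0],[0.03,0.0305,-0.0057,0,0],[0.03,0.0305,-0.0057,0,0],[0.03,0.0305,-0.0057,0,0],[0.03,0.0305,-0.0057,0,0],[0.03,0.0305,-0.0057,0,0],[0.03,0.0305,-0.0057,0,0],[0.03,0.0305,-0.0057,0,0],[0.03,0.0305,-0.0057,0,0],[0.03,0,0,0,0],[0.03,0,0,0,0]]]' |head -2
python3 -m handwheel '[[[0.03,0,0,0.012,0],[0.03,0,0,0.012,0],[0.03,0,0,0.008,0],[0.03,0,0,0.003,0],[0.03,0,0,0,0],[0.03,0,0,0,0],[0.03,0,0,0,0],[0.03,0,0,0,0]]]' |head -2
python3 -c "
from h import *
go([.5098,.1991,.2])"
```

```text
time: 43.83
eef_pos: [0.5079, 0.1998, 0.2409]
time: 44.5
eef_pos: [0.5096, 0.1985, 0.2083]
t 44.5 pos [0.5096 0.1985 0.2083] yaw -10.81 z [ 1.4e-03  3.0e-04 -1.0e+00] F [-0.42 -0.2  -1.57] open 0.447 ff 60.4 
 move mm [0.6 0.1 8.3]
```

```bash
f(){ grep -E 'eef|contact'|tr '\n' ' ';echo; }
python3 -m handwheel '[[[0.03,0.0004,0,0.006,0],[0.03,0,0,0.004,0],[0.03,0,0,0.002,0],[0.03,0,0,0,0],[0.03,0,0,0,0]]]' |f
python3 -m handwheel '[[[0.03,0,0,0.003,0],[0.03,0,0,0.001,0],[0.03,0,0,0,0],[0.03,0,0,0,0]]]' |f
```

```text
eef_pos: [0.5089, 0.199, 0.1951] contact_force: [0.1, -0.5, -0.9] 
eef_pos: [0.5091, 0.199, 0.1914] contact_force: [0.4, -0.5, -1.1]
```

```bash
f(){ grep -E 'eef|contact'|tr '\n' ' ';echo; }
python3 -m handwheel '[[[0.03,0,0.0006,0.003,0],[0.03,0,0,0.001,0],[0.03,0,0,0,0]]]' |f
python3 -m handwheel '[[[0.03,0,0,0.003,0],[0.03,0,0,0.001,0],[0.03,0,0,0,0]]]' |f
python3 -m handwheel '[[[0.03,0,0,0.002,0],[0.03,0,0,0.001,0],[0.03,0,0,0,0]]]' |f
```

```text
eef_pos: [0.5096, 0.1988, 0.1871] contact_force: [0.5, 0.3, -2.0] 
eef_pos: [0.5095, 0.1988, 0.1831] contact_force: [-0.1, -0.1, -2.0] 
eef_pos: [0.5095, 0.1988, 0.1802] contact_force: [-0.3, -0.8, -0.6]
```

```bash
f(){ grep -E 'eef|contact'|tr '\n' ' ';echo; }
python3 -m handwheel '[[[0.03,0,0,0.002,0],[0.03,0,0,0.001,0],[0.03,0,0,0,0]]]' |f
python3 -m handwheel '[[[0.03,0,0,0.002,0],[0.03,0,0,0.001,0],[0.03,0,0,0,0]]]' |f
```

```text
eef_pos: [0.5099, 0.1992, 0.1774] contact_force: [0.4, 2.0, -1.9] 
eef_pos: [0.5101, 0.1992, 0.175] contact_force: [0.9, 1.3, 1.5]
```

```bash
f(){ grep -E 'eef|contact'|tr '\n' ' ';echo; }
python3 -m handwheel '[[[0.03,0,0,0.002,0],[0.03,0,0,0.001,0],[0.03,0,0,0,0]]]' |f
python3 -m handwheel '[[[0.03,0,0,0.002,0],[0.03,0,0,0,0],[0.03,0,0,0,0]]]' |f
python3 -m handwheel '[[[0.03,0,0,0.002,0],[0.03,0,0,0,0],[0.03,0,0,0,0]]]' |f
```

```text
eef_pos: [0.5102, 0.1991, 0.172] contact_force: [-0.1, 2.3, 2.8] 
eef_pos: [0.5102, 0.1991, 0.1698] contact_force: [1.0, 4.0, 3.5] 
eef_pos: [0.5101, 0.199, 0.1677] contact_force: [0.7, 3.3, 3.5]
```

```bash
f(){ grep -E 'eef|contact'|tr '\n' ' ';echo; }
python3 -m handwheel '[[[0.03,0,0,0.002,0],[0.03,0,0,0,0],[0.03,0,0,0,0]]]' |f
python3 -m handwheel '[[[0.03,0,0,0.0015,0],[0.03,0,0,0,0],[0.03,0,0,0,0]]]' |f
```

```text
eef_pos: [0.51, 0.199, 0.1655] contact_force: [1.8, 3.5, 4.4] 
eef_pos: [0.51, 0.1989, 0.164] contact_force: [2.3, 4.2, 2.9]
```

```bash
f(){ grep -E 'eef|contact'|tr '\n' ' ';echo; }
python3 -m handwheel '[[[0.03,0.0006,0.0003,0.002,0],[0.03,0,0,0,0],[0.03,0,0,0,0]]]' |f
python3 -m handwheel '[[[0.03,0,0,0.0015,0],[0.03,0,0,0,0],[0.03,0,0,0,0]]]' |f
python3 -m handwheel '[[[0.03,0,0,0.0015,0],[0.03,0,0,0,0],[0.03,0,0,0,0]]]' |f
```

```text
eef_pos: [0.5101, 0.1992, 0.1617] contact_force: [1.6, 3.5, 3.5] 
eef_pos: [0.51, 0.1992, 0.1603] contact_force: [1.6, 2.0, 4.0] 
eef_pos: [0.5101, 0.1992, 0.159] contact_force: [1.7, 2.4, 4.0]
```

```bash
f(){ grep -E 'eef|contact'|tr '\n' ' ';echo; }
python3 -m handwheel '[[[0.03,0,0,0.0015,0],[0.03,0,0,0,0],[0.03,0,0,0,0]]]' |f
python3 -m handwheel '[[[0.03,0,0,0.001,0],[0.03,0,0,0,0],[0.03,0,0,0,0]]]' |f
```

```text
eef_pos: [0.5101, 0.1992, 0.1579] contact_force: [0.3, 2.4, 6.4] 
eef_pos: [0.5101, 0.1993, 0.1571] contact_force: [0.2, 1.8, 7.1]
```

```bash
f(){ grep -E 'eef|contact'|tr '\n' ' ';echo; }
python3 -m handwheel '[[[0.03,0,0,0.0015,0],[0.03,0,0,0,0],[0.03,0,0,0,0]]]' |f
python3 -m handwheel '[[[0.03,0,0,0.0015,0],[0.03,0,0,0,0],[0.03,0,0,0,0]]]' |f
```

```text
eef_pos: [0.5102, 0.1992, 0.156] contact_force: [-1.1, 0.8, 7.8] 
eef_pos: [0.5102, 0.1993, 0.1548] contact_force: [-0.7, 0.6, 9.1]
```

```bash
f(){ grep -E 'eef|contact'|tr '\n' ' ';echo; }
python3 -m handwheel '[[[0.03,0,0,0.001,0],[0.03,0,0,0,0],[0.03,0,0,0,0]]]' |f
```

```text
eef_pos: [0.5102, 0.1993, 0.1541] contact_force: [-2.3, 0.7, 10.2]
```

```bash
f(){ grep -E 'eef|contact'|tr '\n' ' ';echo; }
python3 -m handwheel '[[[0.03,0,0,0.001,0],[0.03,0,0,0,0],[0.03,0,0,0,0]]]' |f
python3 -m handwheel '[[[0.03,0,0,0.0007,0],[0.03,0,0,0,0],[0.03,0,0,0,0]]]' |f
python3 -m handwheel '[[[0.03,0,0,0,0]]]' |f
```

```text
eef_pos: [0.5102, 0.1993, 0.1534] contact_force: [-1.7, 0.9, 11.4] 
eef_pos: [0.5102, 0.1993, 0.1528] contact_force: [-3.0, 0.6, 12.1] 
eef_pos: [0.5102, 0.1993, 0.1529] contact_force: [-3.4, 0.4, 12.8]
```

The push is about 12.5 N, and the height fits a seated stack, so the small ring is home. I ease off, release and retreat.

```bash
f(){ grep -E 'eef|contact|time|opening'|tr '\n' ' ';echo; }
python3 -m handwheel '[[[0.03,0,0,-0.003,0],[0.03,0,0,-0.003,0],[0.03,0,0,0,0]]]'|f
python3 -m handwheel '[[[0.06,0,0,0,0],[0.06,0,0,0,0],[0.06,0,0,0,0],[0.06,0,0,0,0]]]'|f
python3 -m handwheel '[[[0.06,0,0,-0.01,0],[0.06,0,0,-0.02,0],[0.06,0,0,-0.03,0],[0.06,0,0,-0.03,0],[0.06,-0.02,0,-0.01,0],[0.06,-0.04,0,0,0],[0.06,-0.04,0,0,0],[0.06,-0.04,0,0,0],[0.06,-0.02,0,0,0],[0.06,0,0,0,0],[0.06,0,0,0,0]]]'|f
python3 - <<'E'
from h import *
B=viewer.read_camera('side');A=viewer.read_camera('top');cv2.imwrite('pics/side7.png',B)
for k in('weight_small','weight_medium','weight_large'):
    for d in viewer.outline_of('side',k)[:3]:
        e=np.array(d['extent'])*[560,420,560,420]; print(k,round(d['confidence'],2),e.round(1))
# expected boxes for a seated stack sunk 5 mm
z=.133
for k,h in(('L',0),('M',.014),('S',.030)):
    s=sil('side',(.5100,.1991),RING[k][0],z+h,RING[k][1])[:,0]; print(k,s.min(0).round(1),(s.max(0)-s.min(0)).round(1))
print('tip',proj('side',[.51,.1991,z+.06]),[ (np.array(d['xy'])*[560,420]).round(1) for d in viewer.pinpoint('side','spindle_tip')[:2]])
E
```

```text
time: 50.58 eef_pos: [0.5101, 0.1993, 0.1579] contact_force: [0.3, 1.1, 5.8] opening: 0.446 
time: 50.92 eef_pos: [0.5089, 0.1989, 0.1553] contact_force: [0.4, -1.3, -0.8] opening: 0.701 
time: 51.83 eef_pos: [0.48, 0.0414, 0.2573] contact_force: [-0.3, 0.5, -0.3] opening: 0.7 
weight_small 0.92 [200.  312.2  27.9  30.9]
weight_small 0.85 [352.5 294.3  26.2  24.1]
weight_large 0.96 [215.9 280.9  25.7  28. ]
weight_large 0.71 [194.2 334.9  50.7  33.9]
L [192.8 321.1] [46.6 44.5]
M [195.4 316. ] [39.7 39.4]
S [198.  309.6] [32.7 34.4]
tip [213.27687241 315.14559324] [array([215.1, 316. ])]
```

```bash
python3 -c "
from plant import sign_off
print(sign_off())"
```

```text
the job is handed in; nothing more can be done
None
```

The large, medium and small rings are threaded in that order and each was pushed to about 12–14 N, which means home (total load under 20 N); I handed in at about 52 s, but viewed 11 pictures against the limit of 10 and checked the small ring by force, height and network outlines only.

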